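# Centre the casserole on its cooking zone and start the hob

## Task

Push the lidded blue casserole along the glass of the hob until its base stands wholly inside the larger of the two white rings, then press the red start button fully down and let it come up again. Push only on the pot's round wall: touch neither its brass lid knob nor its two brass lugs, and do not lift or tip it. Do not press the button before the pot is in place, and leave everything else where it stands.

Things in the scene. Friction and masses are not known exactly. Their poses are not given: they have to be found in the camera images.
- hob: black glass two-zone portable hob, fixed, 360 mm along its x, 560 mm along its y, 50 mm tall; origin at the centre of its underside, z up, so the glass is at z = +50 mm; its front edge (with the button) faces its -x. The friction of the pot on the glass and the weight of the pot vary: expect 2 to 15 N to push it
- large_ring: larger cooking zone: a white painted ring 93 mm inner and 97 mm outer radius with a small white cross at its centre, flat on the glass (nothing to catch on); origin at the ring's centre on the glass. It is on the left or the right half of the hob
- small_ring: smaller cooking zone: the same kind of ring of 58 mm inner and 62 mm outer radius, on the other half; origin at its centre on the glass. Not the one for this pot
- casserole: blue-green enamelled round casserole with its lid on (one rigid piece, 0.5 to 0.95 kg), loose, standing on the glass between the rings; straight wall of 80 mm radius up to 64 mm, lid rim of 82 mm radius at 64 to 69 mm, lid rising to 80 mm; two brass lugs on its +x and -x sides reach 101 mm from its axis, 60 mm wide, 47 to 57 mm above its base. Origin at the centre of its underside, z up
- lid_knob: brass knob, 34 mm across, fixed to the top of the casserole's lid, from 80 to 104 mm above the casserole's base; origin at its foot. Not to be touched
- lugs: the two brass lugs (side handles) of the casserole, one fixed piece with it, on its +x and -x sides (roughly front and back on the hob), each 60 mm wide, reaching 101 mm from the pot's axis, 10 mm thick; origin on the pot's axis at the height of their undersides, 47 mm above its base. Not to be touched
- start_top (a point): centre of the top face of the red start button, 32 mm across, in a black housing at the middle of the hob's front strip; pressed straight down, it springs back
- start (a joint): travel of the start button: 0 = up, 0.006 m = fully down, which takes 4 N; it counts as pressed beyond 0.0045 m
- spice_jar: glass spice jar, 42 mm across, 75 mm tall, on the front left corner of the hob; origin at the centre of its underside. Bystander
- salt_pot: white ceramic salt pot, 50 mm across, 60 mm tall, on the front right corner of the hob; origin at the centre of its underside. Bystander
- mug: blue mug, 80 mm across, 90 mm tall, on the counter to the right; origin at the centre of its underside. Bystander
- bowl: dark wooden bowl, 150 mm across, 65 mm tall, on the counter to the left; origin at the centre of its underside. Bystander
- tissue_box: patterned tissue box, 120 by 220 mm, 75 mm tall, on the counter to the right; origin at the centre of its underside. Bystander
- oil_bottle: green oil bottle, 64 mm across, 220 mm tall, on the counter to the far left; origin at the centre of its underside. Bystander
Not all that is in view belongs to the job. Leave any purple or turquoise look-alike of the casserole alone.

How it is judged:
By the outcome, as a careful person would: the job done as asked, in the order asked, and still so for the second after the job is handed in, with the robot touching nothing.
It also fails if it takes over 48 s, if anything falls off the work surface, if the arm or the gripper's body presses on something with over 40 N, if the wrist force passes 120 N, or if a joint passes its speed limit or range.

## Robot

A 6-joint arm with a two-finger parallel gripper is mounted at the origin on the work surface. World frame = base frame: x ahead of the robot, y to its left, z up, the work surface at z = 0. Lengths are in m, angles in rad, forces in N, time in s.
With the tool pointing down it reaches from about 0.375 to 0.975 m from the base axis. Payload 3.8 kg.
Tool frame: the origin (TCP) lies midway between the tips of the shut fingers; the grasp point (between the pads) lies 19 mm behind it; z points along the fingers, y is the line along which they close (so a half turn about z gives the same grasp; the last joint's range is limited). The gripper opens to 85 mm and grips with 20 to 120 N. Pads are 22 mm wide; open, the fingers measure 114 mm over their backs; the gripper's body (76 mm by 85 mm) begins 54 mm behind the grasp point. The pads swing forward as they close: fully open they stand 13 mm farther back than shut.
Start: joints at [1.16, 0.264, 1.604, -0, 1.274, -0.037], TCP at [0.246, 0.628, 0.231] pointing down, gripper open.
Joint ranges: [-2.63, 2.63], [-0.94, 2.18], [0.31, 2.57], [-1.31, 4.45], [0, 2.66], [-2.55, 2.55]. Speed limits (rad/s): [2.57, 2.57, 3.14, 3.14, 3.14, 3.14].

## Interface

Orientations are given as a rotation vector (axis times angle).
In Python, from workcell import bot gives the robot as it stands.
- The arm moves only by the tool servo_tool, never from a script. Its argument "series" is a list of rows, each a list of 7 numbers: the shift along the world's x, y, z in units of 0.15 m (1.0 is 0.15 m), then the turn, a rotation vector about the world's x, y, z in units of 180 degrees (1.0 is 180 degrees), then the closure, from 0 (fully open) to 1 (shut). A call has 1 to 20 rows; each row is the pose to reach, as a shift and turn from the pose commanded when the call began, turning the shorter way round; what a row does not reach only later rows make up. A row lasts 1/10 s, in which the tool goes at most 50 mm and 8.59 degrees, less where a joint would pass 70% of its speed; a pose out of reach is approached as far as the arm can. A call with a number of a shift or a turn outside -1 to 1 is refused whole. A call with a gripper value outside its range is refused whole. The fingers move at their own pace and stop on an object; "newtons" is the grip in N (left out, the last holds). Time passes only in rows, so rows that repeat a pose let the fingers close. It gives the time, the measured TCP pose, the force, the opening and the grip force at its end, in the units of the state.
- bot.read_state(): the state, without advancing time (a new reading comes with each control period).
- bot.read_camera(name): name is "scene" or "top"; returns the picture (480x640x3 uint8, red, green, blue); there is no depth.
- bot.camera_info(name): a dict with "vertical_fov" (degrees; the focal length in pixels is half the picture's height over the tangent of half this angle, whatever the lens; pixels are square), "cx", "cy" (the principal point, pixels), "R" (3x3) and "t" (3): a world point X has camera coordinates R X + t. Camera axes: x right, y down, z forward; pixel columns grow to the right and rows downward; lengths in m; the calibration is good to about 2 mm. A picture is of the moment at which its call begins. camera_info takes no time and is no camera call.
- bot.finish_job(): hands the job in; it is judged then, once.
Trained networks look in the newest picture that a camera, given by its name, has taken for a name from the list of things; names that differ only in an ending like _2 or _b are one class to them, and where a whole thing is asked for, a point or a joint stands for the part that bears it (a point fixed in the world has none). Each returns a list of dicts, best first, with "score" (0 to 1); they miss things now and then, are a little off and sometimes report something else, mostly with a low value. They report only what shows in the picture. A call takes as long as a camera call. They do not tell look-alikes from the thing itself.
- bot.recognise(target, camera): "box" ([left, top, right, bottom] as shares, 0 to 1, of the picture: columns of its width, rows of its height, round what is visible of it).
- bot.trace(target, camera): "mask" (480x640 bool, what is visible of it) and "box" ([left, top, right, bottom] as shares, 0 to 1, of the picture: columns of its width, rows of its height, round what is visible of it).
- bot.mark_of(target, camera): "at" ([row, column] as shares, 0 to 1, of the picture: columns of its width, rows of its height: a listed point, or the origin of a listed thing).
The state is a dict: "time": time; "q": joint angles; "joint_vel": joint speeds; "joint_torque": joint torques, N m; "tool_pos": TCP position; "tcp_rot": TCP orientation; "wrist_force": force on the tool from outside, world axes, zero at the start; "torque": the same for the moment, N m; "width": opening from 0.0 (shut) to 1.0 (fully open); "grip_force": force on a finger pad.
Only numpy, scipy, OpenCV 4.12 (cv2) and the standard library are available. Lean on these libraries where they do the work, as an engineer would, in place of code of your own. Each camera call takes 0.05 s, during which the arm holds its last target. There are 200 camera calls.

## Working session

There is one attempt and no reset: what is moved stays moved. The work goes in short steps, Python scripts to look and compute and a tool call to move; the robot and the scene stay as the last step left them, time stands still between calls to the robot, and variables do not carry over. Pictures are saved under pics/ and viewed, at most 10 in all, crops included, and the job is handed in when it is done.

Besides the shell and the picture viewer there is one more tool, called after "Request:" as name(argument=value, ...) on one line, values as JSON. servo_tool: Moves the arm, as the interface text tells. Shifts and turns lie within -1 to 1; 1 stands for 0.15 m of shift or 180 degrees of turn. Its arguments: {"type":"object","properties":{"series":{"type":"array","items":{"type":"array","items":{"type":"number"}}},"newtons":{"type":"number"}},"required":["series"]}

```bash
mkdir -p pics; cat > h.py <<'E'
import numpy as np,cv2
from workcell import bot
def ray(cam,u,v,z):
    i=bot.camera_info(cam);f=240/np.tan(np.radians(i["vertical_fov"]/2));R=np.array(i["R"]);t=np.array(i["t"])
    d=R.T@np.array([(u-i["cx"])/f,(v-i["cy"])/f,1]);c=-R.T@t
    return c+d*(z-c[2])/d[2]
def save(cam,n):
    p=bot.read_camera(cam);cv2.imwrite(f"pics/{n}.png",p[:,:,::-1]);return p
E
python3 - <<'E'
from h import *
save("top","t0");save("scene","s0")
for c in("top","scene"):
    i=bot.camera_info(c);print(c,i["vertical_fov"],i["cx"],i["cy"],-np.array(i["R"]).T@i["t"])
for n,z in [("hob",0),("large_ring",.05),("small_ring",.05),("casserole",.05),("lid_knob",.13),("lugs",.097),("start_top",.06),("spice_jar",.05),("salt_pot",.05)]:
  for c in("top","scene"):
    for r in bot.mark_of(n,c)[:2]:
        v,u=r["at"][0]*480,r["at"][1]*640
        print(n,c,round(r["score"],2),round(u),round(v),ray(c,u,v,z).round(3))
E
```

```text
top 54.89903467609294 322.6324133368559 236.2826541854232 [0.30803474 0.03835315 1.55458427]
scene 47.35766540558941 319.0724810533161 253.47805805971043 [ 0.9628698  -0.90420083  0.92741532]
hob top 0.84 348 194 [ 0.606 -0.07   0.   ]
hob top 0.3 469 186 [ 0.629 -0.486  0.   ]
hob scene 0.67 359 318 [ 0.602 -0.06  -0.   ]
large_ring top 0.57 394 179 [ 0.646 -0.221  0.05 ]
large_ring scene 0.96 342 355 [ 0.638 -0.22   0.05 ]
small_ring top 0.88 302 184 [0.631 0.085 0.05 ]
small_ring scene 0.97 398 273 [0.637 0.077 0.05 ]
casserole top 0.8 399 297 [ 0.256 -0.225  0.05 ]
casserole top 0.63 183 238 [0.457 0.473 0.05 ]
casserole scene 0.8 196 311 [ 0.29  -0.267  0.05 ]
casserole scene 0.8 311 194 [0.275 0.282 0.05 ]
lid_knob top 0.53 404 299 [ 0.252 -0.228  0.13 ]
lid_knob top 0.52 225 310 [0.227 0.32  0.13 ]
lid_knob scene 0.69 187 289 [ 0.293 -0.283  0.13 ]
lid_knob scene 0.68 375 274 [ 0.624 -0.039  0.13 ]
start_top top 0.65 346 234 [ 0.464 -0.057  0.06 ]
start_top top 0.44 413 227 [ 0.482 -0.277  0.06 ]
start_top scene 0.58 309 277 [ 0.46  -0.053  0.06 ]
spice_jar top 0.51 280 234 [0.468 0.159 0.05 ]
salt_pot top 0.73 412 230 [ 0.474 -0.274  0.05 ]
salt_pot scene 0.69 261 346 [ 0.476 -0.284  0.05 ]
```

View pics/t0.png

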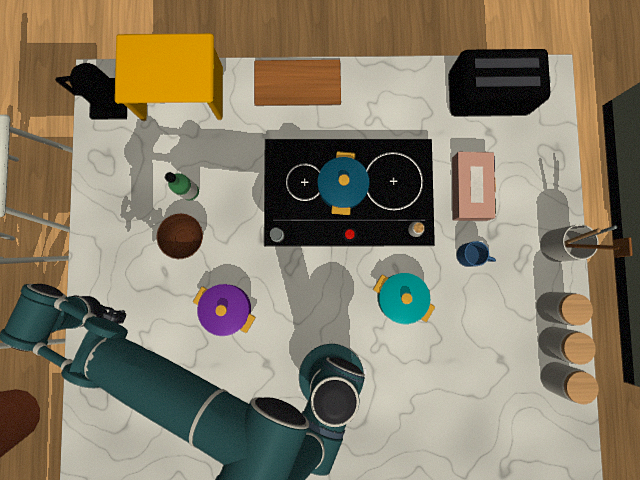

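View pics/s0.png

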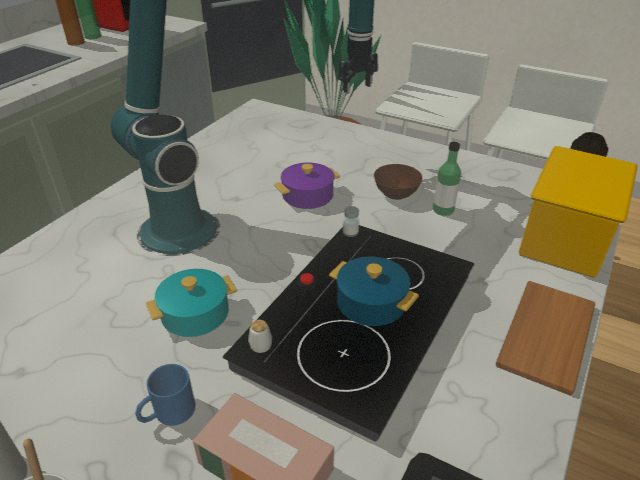

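The top view shows three look-alikes: purple pot at (223,310), turquoise pot at (405,298), and the blue-green pot on the hob at (343,181). The pot on the hob fits the description. The large ring is centred at about (393,181) on the right half, and the button is at (350,234). I'll check this in a close crop and refine the positions.

```bash
python3 - <<'E'
from h import *
p=cv2.imread("pics/t0.png");hsv=cv2.cvtColor(p,cv2.COLOR_BGR2HSV)
cv2.imwrite("pics/c0.png",cv2.resize(p[130:255,255:445],None,fx=4,fy=4,interpolation=cv2.INTER_CUBIC))
def roi(m,x0,x1,y0,y1):
    k=np.zeros_like(m);k[y0:y1,x0:x1]=m[y0:y1,x0:x1];return k>0
def cen(m): y,x=np.nonzero(m);return x.mean(),y.mean(),len(x)
w=cv2.inRange(p,(110,110,110),(255,255,255))
br=cv2.inRange(hsv,(12,110,110),(32,255,255)); bl=cv2.inRange(hsv,(90,90,40),(115,255,255))
rd=cv2.inRange(hsv,(0,150,90),(8,255,255))|cv2.inRange(hsv,(172,150,90),(180,255,255))
for n,m,z in [("cross",roi(w,385,402,172,190),.05),("knob",roi(br,335,353,172,189),.154),("lugback",roi(br,330,362,148,162),.107),("lugfront",roi(br,325,358,202,218),.107),("pot",roi(bl,310,375,145,215),.119),("red",roi(rd,340,360,225,245),.06),("ring",roi(w,361,426,150,213),.05)]:
    u,v,k=cen(m);print(n,round(u,1),round(v,1),k,ray("top",u,v,z).round(4))
y,x=np.nonzero(roi(w,361,426,150,213)); m=np.hypot(x-393.5,y-181)>22
(cx,cy),r=cv2.minEnclosingCircle(np.c_[x,y][m].astype(np.float32));print("ringfit",cx,cy,r,ray("top",cx,cy,.05))
y,x=np.nonzero(roi(bl,310,375,145,215));print("pot ext",x.min(),x.max(),y.min(),y.max())
for u,v in [(265,139),(432,139),(434,245),(265,245)]:print(ray("top",u,v,.05).round(3))
print(bot.read_state())
E
```

```text
cross 392.9 180.8 16 [ 0.6385 -0.2169  0.05  ]
knob 343.5 179.6 90 [ 0.6213 -0.0468  0.154 ]
lugback 344.9 154.5 88 [ 0.7137 -0.0557  0.107 ]
lugfront 340.5 210.4 131 [ 0.5328 -0.0383  0.107 ]
pot 342.8 182.3 1995 [ 0.6207 -0.0464  0.119 ]
red 349.3 233.8 76 [ 0.4628 -0.0678  0.06  ]
ring 395.8 181.4 247 [ 0.6362 -0.2265  0.05  ]
ringfit 392.7984924316406 181.09915161132812 29.304540634155273 [ 0.63752073 -0.21661848  0.05      ]
pot ext 317 369 157 207
[0.786 0.206 0.05 ]
[ 0.779 -0.353  0.05 ]
[ 0.423 -0.345  0.05 ]
[0.431 0.207 0.05 ]
{'time': 1.0, 'q': array([ 1.16010088e+00,  2.63872296e-01,  1.60400090e+00, -6.89468108e-06,
        1.27367905e+00, -3.69019073e-02]), 'joint_vel': array([ 1.36055943e-03,  1.34332670e-03, -7.73104664e-05,  1.81899404e-03,
       -6.71566703e-04,  6.76491293e-04]), 'joint_torque': array([ 5.02101157e-04, -5.15074003e+01, -3.67742050e+01, -3.92096945e-05,
        7.08554962e-04, -2.62184625e-05]), 'tool_pos': array([0.24648191, 0.62839043, 0.23129792]), 'tcp_rot': array([5.83735251e-01, 3.08686910e+00, 5.95979224e-05]), 'wrist_force': array([ 0.09650301, -0.14716002,  0.36513659]), 'torque': array([ 0.05422975, -0.00011629, -0.02806645]), 'grip_force': 0.0, 'width': 1.0015107270307289}
```

View pics/c0.png

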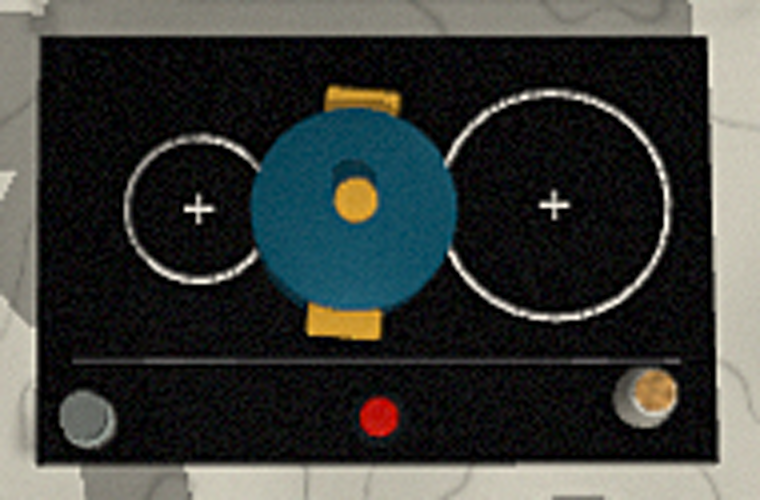

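The crop confirms the choice. The blue-green pot with the brass knob is at world (0.621,-0.047), yawed about -5.5°. The large ring's cross is at (0.638,-0.217) and the button at (0.463,-0.065). The pot has to move about (+0.017,-0.170). I'll push with the open fingers as a cradle, tilted so that only the tips meet the wall low down.

Request:
servo_tool(series=[[1,-1,0.5,0,0,-0.381,0],[1,-1,0.5,0,0,-0.381,0],[1,-1,0.5,0,0,-0.381,0],[1,-1,0.5,0,0,-0.381,0],[1,-1,0.5,0,0,-0.381,0],[1,-1,0.5,0,0,-0.381,0],[1,-1,0.5,0,0,-0.381,0],[1,-1,0.5,0,0,-0.381,0],[1,-1,0.5,0,0,-0.381,0]])

```text
time: 1.9
tool_pos: [0.3966, 0.4782, 0.3064]
tcp_rot: [-2.222, -2.221, -0.0]
wrist_force: [0.0, -0.1, -0.1]
width: 0.997
grip_force: 0.0
```

Request:
servo_tool(series=[[0.5,-1,0,0,0,0,0],[0.5,-1,0,0,0,0,0],[0.5,-1,0,0,0,0,0],[0.5,-1,0,0,0,0,0],[0.5,-1,0,0,0,0,0]])

```text
time: 2.4
tool_pos: [0.4726, 0.3261, 0.3065]
tcp_rot: [2.221, 2.221, 0.0]
wrist_force: [-0.6, 0.4, 0.1]
width: 1.002
grip_force: 0.0
```

Request:
servo_tool(series=[[1,-1,0,-0.17,0,0,0],[1,-1,0,-0.17,0,0,0],[1,-1,0,-0.17,0,0,0],[1,-1,0,-0.17,0,0,0],[1,-1,0,-0.17,0,0,0],[1,-1,0,-0.17,0,0,0],[1,-1,0,-0.17,0,0,0]])

```text
time: 3.1
tool_pos: [0.6208, 0.1796, 0.3065]
tcp_rot: [1.921, 1.923, -0.524]
wrist_force: [-0.5, -0.5, 0.5]
width: 0.997
grip_force: 0.0
```

```bash
python3 - <<'E'
from h import *
from scipy.spatial.transform import Rotation as R
s=bot.read_state();print(s["time"],s["q"].round(2),s["tool_pos"],s["wrist_force"]);print(R.from_rotvec(s["tcp_rot"]).as_matrix().round(3))
E
```

```text
3.1 [ 0.49  0.33  1.47 -0.47  1.6   0.53] [0.62078518 0.1795629  0.30648954] [-0.51605686 -0.45877612  0.49589939]
[[-0.001  1.    -0.   ]
 [ 0.862  0.001 -0.507]
 [-0.507 -0.001 -0.862]]
```

Request:
servo_tool(series=[[0,-0.3,-1,0,0,0,0],[0,-0.3,-1,0,0,0,0],[0,-0.3,-1,0,0,0,0],[0,-0.3,-1,0,0,0,0],[0,-0.3,-1,0,0,0,0]])

```text
time: 3.6
tool_pos: [0.62, 0.1337, 0.1561]
tcp_rot: [1.92, 1.922, -0.528]
wrist_force: [-0.0, -0.7, 1.6]
width: 1.002
grip_force: 0.0
```

Request:
servo_tool(series=[[0,-0.3,-0.3,0,0,0,0],[0,-0.3,-0.55,0,0,0,0],[0,-0.3,-0.645,0,0,0,0],[0,-0.3,-0.645,0,0,0,0],[0,-0.3,-0.645,0,0,0,0]])

```text
time: 4.1
tool_pos: [0.6237, 0.0901, 0.0626]
tcp_rot: [1.919, 1.92, -0.52]
wrist_force: [1.1, -0.1, 0.7]
width: 1.002
grip_force: 0.0
```

Request:
servo_tool(series=[[0,-0.13,0,0,0,0,0],[0,-0.26,0,0,0,0,0],[0,-0.36,0,0,0,0,0],[0,-0.4,0,0,0,0,0],[0,-0.44,0,0,0,0,0],[0,-0.48,0,0,0,0,0],[0,-0.52,0,0,0,0,0],[0,-0.56,0,0,0,0,0],[0.01,-0.6,0,0,0,0,0],[0.01,-0.6,0,0,0,0,0]])

```text
time: 5.1
tool_pos: [0.6235, -0.0011, 0.0598]
tcp_rot: [1.921, 1.92, -0.523]
wrist_force: [0.2, 2.3, 0.3]
width: 1.003
grip_force: 1.7
```

```bash
cat >> h.py <<'E'
def pot(n):
    p=save("top",n)[:,:,::-1];hsv=cv2.cvtColor(np.ascontiguousarray(p),cv2.COLOR_BGR2HSV)
    br=cv2.inRange(hsv,(12,110,110),(32,255,255));k=np.zeros_like(br);k[140:216,300:430]=br[140:216,300:430]
    c,_,st,ce=cv2.connectedComponentsWithStats(k)
    for i in range(1,c):
        if st[i,4]>25: print("brass",st[i,4],ce[i].round(1),"z.154",ray("top",*ce[i],.154).round(4),"z.107",ray("top",*ce[i],.107)[:2].round(4))
E
python3 - <<'E'
from h import *
pot("t1");p=save("scene","s1");cv2.imwrite("pics/c1.png",cv2.resize(p[180:400,230:490,::-1],None,fx=2.5,fy=2.5))
E
```

```text
brass 88 [353.2 154.5] z.154 [ 0.7001 -0.0785  0.154 ] z.107 [ 0.7133 -0.0824]
brass 96 [351.  179.4] z.154 [ 0.6218 -0.0699  0.154 ] z.107 [ 0.6323 -0.0735]
brass 136 [346.7 210.2] z.154 [ 0.5258 -0.0547  0.154 ] z.107 [ 0.5331 -0.0578]
```

View pics/c1.png

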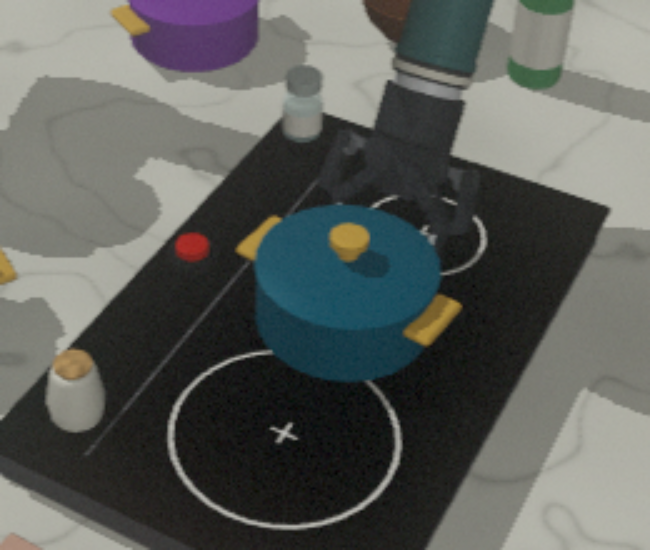

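The cradle is working. The pot stands upright with the fingers low on its wall, clear of the lugs, and it has moved 23 mm to (0.622,-0.070). I'll continue the push.

Request:
servo_tool(series=[[0.005,-0.05,0,0,0,0,0],[0.01,-0.1,0,0,0,0,0],[0.015,-0.15,0,0,0,0,0],[0.02,-0.2,0,0,0,0,0],[0.025,-0.25,0,0,0,0,0],[0.03,-0.3,0,0,0,0,0],[0.035,-0.35,0,0,0,0,0],[0.04,-0.4,0,0,0,0,0],[0.045,-0.45,0,0,0,0,0],[0.05,-0.5,0,0,0,0,0],[0.055,-0.55,0,0,0,0,0],[0.06,-0.6,0,0,0,0,0],[0.065,-0.65,0,0,0,0,0],[0.07,-0.7,0,0,0,0,0],[0.08,-0.75,0,0,0,0,0],[0.085,-0.8,0,0,0,0,0],[0.09,-0.84,0,0,0,0,0],[0.1,-0.88,0,0,0,0,0],[0.1,-0.91,0,0,0,0,0],[0.1,-0.91,0,0,0,0,0]])

```text
time: 7.2
tool_pos: [0.6382, -0.1378, 0.0597]
tcp_rot: [1.92, 1.921, -0.524]
wrist_force: [0.2, 3.5, 1.5]
width: 1.006
grip_force: 2.2
```

```bash
python3 - <<'E'
from h import *
pot("t2");p=save("scene","s2");cv2.imwrite("pics/c2.png",cv2.resize(p[220:420,250:480,::-1],None,fx=2.8,fy=2.8))
E
```

```text
brass 87 [395.4 149.5] z.154 [ 0.7146 -0.2101  0.154 ] z.107 [ 0.7283 -0.2184]
brass 97 [394.8 174.2] z.154 [ 0.6364 -0.2057  0.154 ] z.107 [ 0.6475 -0.2139]
brass 132 [389.6 205.1] z.154 [ 0.54   -0.1869  0.154 ] z.107 [ 0.5478 -0.1945]
```

View pics/c2.png

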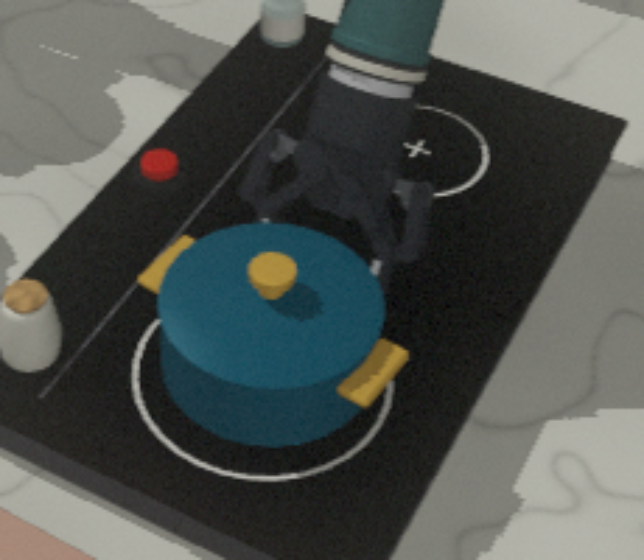

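The pot is upright inside the ring and about 11 mm short of centre. A last nudge, then I'll retreat along +y and up.

Request:
servo_tool(series=[[0,-0.025,0,0,0,0,0],[0,-0.05,0,0,0,0,0],[0,-0.075,0,0,0,0,0],[0,-0.075,0,0,0,0,0],[0,0,0,0,0,0,0],[0,0.2,0,0,0,0,0],[0,0.5,0.1,0,0,0,0],[0,0.6,0.4,0,0,0,0],[0,0.6,0.7,0,0,0,0],[0,0.6,1,0,0,0,0],[0,0.6,1,0,0,0,0],[0,0.6,1,0,0,0,0]])

```text
time: 8.5
tool_pos: [0.6386, -0.0477, 0.2112]
tcp_rot: [1.92, 1.919, -0.522]
wrist_force: [-0.1, -0.3, -1.1]
width: 1.001
grip_force: 0.0
```

```bash
python3 - <<'E'
from h import *
pot("t3");p=save("scene","s3")
hsv=cv2.cvtColor(p,cv2.COLOR_RGB2HSV);m=(cv2.inRange(hsv,(0,150,90),(8,255,255))|cv2.inRange(hsv,(172,150,90),(180,255,255)))>0
m[:265]=0;m[290:]=0;m[:,:295]=0;m[:,325:]=0
y,x=np.nonzero(m);print("red",x.mean(),y.mean(),[ray("scene",x.mean(),y.mean(),z)[:2].round(4) for z in(.055,.06,.065,.07)],[ray("top",349.3,233.8,z)[:2].round(4) for z in(.055,.06,.065,.07)],bot.read_state()["tool_pos"])
cv2.imwrite("pics/c3.png",cv2.resize(cv2.imread("pics/t3.png")[130:255,255:445],None,fx=4,fy=4))
E
```

```text
brass 81 [398.6 149.2] z.154 [ 0.7152 -0.2201  0.154 ] z.107 [ 0.7289 -0.2288]
brass 95 [398.2 174.1] z.154 [ 0.6367 -0.2164  0.154 ] z.107 [ 0.6477 -0.225 ]
brass 136 [393.3 204.8] z.154 [ 0.5408 -0.1983  0.154 ] z.107 [ 0.5487 -0.2062]
red 306.4488188976378 278.2283464566929 [array([ 0.4542, -0.0537]), array([ 0.4571, -0.0586]), array([ 0.46  , -0.0635]), array([ 0.463 , -0.0683])] [array([ 0.4633, -0.0682]), array([ 0.4628, -0.0678]), array([ 0.4623, -0.0674]), array([ 0.4617, -0.0671])] [ 0.63670767 -0.04813344  0.20780471]
```

View pics/c3.png

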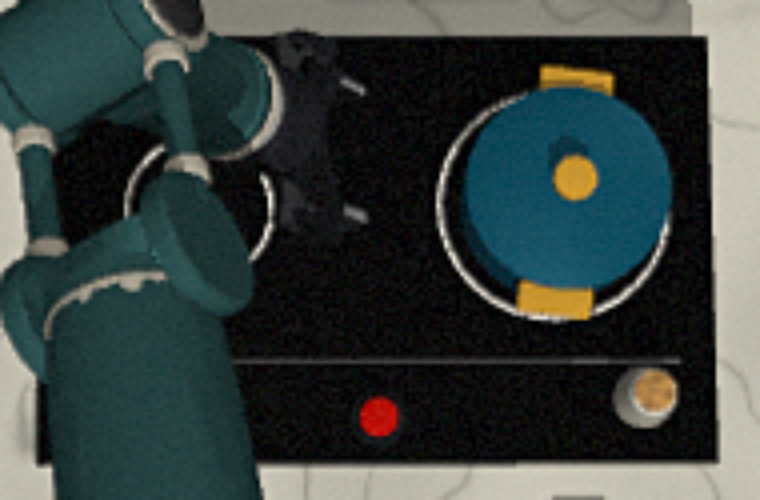

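The pot is at (0.637,-0.216), within about 2 mm of the ring centre (0.638,-0.217), and stands free. The button top is at (0.462,-0.067) and z≈0.068, where both camera views agree. Next I straighten the tool, shut the fingers and go above the button.

Request:
servo_tool(series=[[0,0,0.1,0.17,0,0,1],[-0.3,0,0.1,0.17,0,0,1],[-0.6,-0.05,0.1,0.17,0,0,1],[-0.9,-0.13,0.1,0.17,0,0,1],[-1,-0.13,0.1,0.17,0,0,1],[-1,-0.13,0.1,0.17,0,0,1],[-1,-0.13,0.1,0.17,0,0,1],[-1,-0.13,0.1,0.17,0,0,1]])

```text
time: 9.4
tool_pos: [0.489, -0.0668, 0.2239]
tcp_rot: [-2.219, -2.223, 0.001]
wrist_force: [-0.3, 0.4, 0.3]
width: 0.001
grip_force: 0.0
```

Request:
servo_tool(series=[[-0.16,0,-0.3,0,0,0,1],[-0.16,0,-0.6,0,0,0,1],[-0.16,0,-0.8,0,0,0,1],[-0.16,0,-0.85,0,0,0,1],[-0.16,0,-0.85,0,0,0,1],[-0.16,0,-0.85,0,0,0,1]])

```text
time: 10.0
tool_pos: [0.466, -0.0674, 0.0985]
tcp_rot: [2.219, 2.221, 0.002]
wrist_force: [1.0, 0.3, 0.7]
width: 0.001
grip_force: 0.0
```

```bash
python3 - <<'E'
from h import *
p=save("scene","s4");cv2.imwrite("pics/c4.png",cv2.resize(p[200:400,230:450,::-1],None,fx=2.8,fy=2.8));s=bot.read_state();print(s["tool_pos"],s["tcp_rot"],s["wrist_force"],s["width"])
E
```

```text
[ 0.4663225  -0.06767156  0.09903223] [2.21833051 2.2202985  0.00301365] [ 0.12208581 -0.13168425  0.59436134] -0.001475885759904258
```

View pics/c4.png

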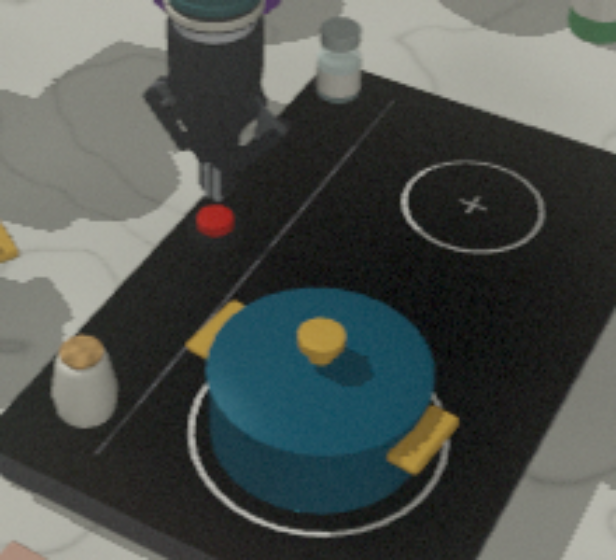

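The shut tips hang just above the button, and the pot's base is wholly inside the ring. I'll lower in small steps and watch the force.

Request:
servo_tool(series=[[-0.025,0,-0.1,0,0,0,1],[-0.025,0,-0.15,0,0,0,1],[-0.025,0,-0.17,0,0,0,1],[-0.025,0,-0.19,0,0,0,1],[-0.025,0,-0.2,0,0,0,1],[-0.025,0,-0.2,0,0,0,1]])

```text
time: 10.65
tool_pos: [0.4608, -0.0677, 0.0676]
tcp_rot: [2.221, 2.221, 0.001]
wrist_force: [-0.4, 0.5, 3.4]
width: 0.001
grip_force: 1.5
```

Request:
servo_tool(series=[[0,0,-0.013,0,0,0,1],[0,0,-0.027,0,0,0,1],[0,0,-0.027,0,0,0,1]])

```text
time: 10.95
tool_pos: [0.461, -0.0678, 0.0657]
tcp_rot: [2.221, 2.221, 0.0]
wrist_force: [-7.9, 1.9, 21.6]
width: -0.001
grip_force: 10.8
```

The force rose to 3.4 N and then hit a hard 21 N stop, so the button has bottomed. Lifting off straight up.

Request:
servo_tool(series=[[0,0,0.03,0,0,0,1],[0,0,0.1,0,0,0,1],[0,0,0.4,0,0,0,1],[0,0,0.8,0,0,0,1],[0,0,1,0,0,0,1],[0,0,1,0,0,0,1],[0,0,1,0,0,0,1]])

```text
time: 11.65
tool_pos: [0.4612, -0.0679, 0.2146]
tcp_rot: [2.219, 2.219, 0.003]
wrist_force: [-0.3, 0.1, -1.2]
width: -0.002
grip_force: 0.0
```

```bash
python3 - <<'E'
from h import *
pot("t5");p=save("scene","s5");cv2.imwrite("pics/c5.png",cv2.resize(p[200:400,230:450,::-1],None,fx=2.8,fy=2.8));print(bot.read_state()["wrist_force"])
E
```

```text
brass 80 [398.6 149.3] z.154 [ 0.7151 -0.2201  0.154 ] z.107 [ 0.7288 -0.2288]
brass 95 [398.2 174.1] z.154 [ 0.6367 -0.2164  0.154 ] z.107 [ 0.6477 -0.225 ]
brass 41 [399.8 205.1] z.154 [ 0.5393 -0.2182  0.154 ] z.107 [ 0.5471 -0.2268]
[-0.3066582  -0.61545901 -0.09910425]
```

View pics/c5.png

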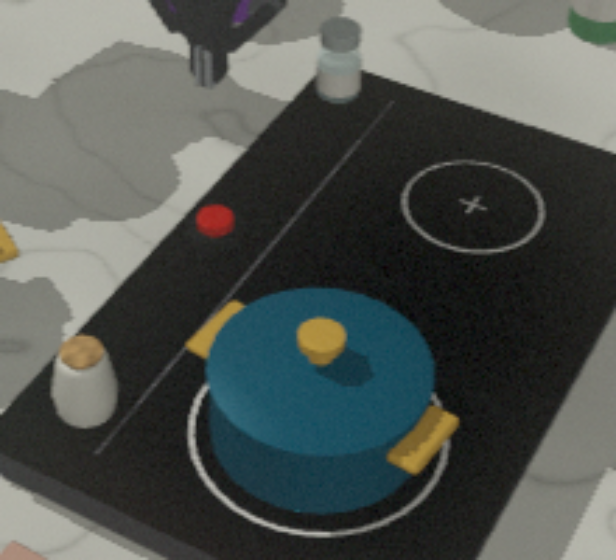

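The button is back up, the pot stands centred in the large ring, the bystanders are in place and the arm is clear.

```bash
python3 -c "
from workcell import bot
print(bot.finish_job())"
```

```text
the job is handed in; nothing more can be done
None
```

I pushed the casserole into the large ring (within about 2 mm of centre), then pressed the start button to its stop and let it spring back, and handed the job in at about 12 s. The full press is inferred from the force (3.4 N, then a hard 21 N stop), and no verdict came back.

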